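# Turn the tile trivet over onto its wooden stand

### The job

The tile trivet lies upside down, cork side up, in front of its low wooden stand. Slide it against the stand's front edge, tip it up on edge there and over, so that it falls onto the stand blue side up, then push it back until it rests squarely against the raised lip at the rear, and let go. Push gently, about 10 N and never as much as 30 N, and leave the butter, the salt mill and the teaspoon where they are.

Things in the scene. Friction and masses are not known exactly. Their poses are not given: they have to be found in the camera images.
- trivet: loose square tile trivet, 110 x 110 x 14 mm, 0.17 to 0.34 kg: blue ceramic with brown cork on one face. Origin at its centre; x, y parallel to its edges, z out of the cork face (up at the start, lying on the worktop; down once turned over). Too wide to grip across. Can stand on an edge by itself. Starts on the robot's side of the stand, 10 to 60 mm short of it, turned up to 0.3 rad against it
- stand: fixed wooden stand, 150 mm deep (x), 170 wide (y). Flat deck 18 mm above the worktop; upright front face at x = -75 mm in its frame; lip along the rear, 15 mm thick, 12 mm above the deck, inner face at x = +60 mm. Origin: centre of its underside, on the worktop; x from front to lip, away from the robot, z up. All is rigid: few mm of overtravel with a stiff arm exceed the force limit
- butter: bystander: green and yellow pack of butter, 73 x 102 x 37 mm, left of the stand; origin at the centre of its underside
- salt_mill: bystander: clear salt mill with a grey head, 56 mm across and 123 mm tall, right of the stand; origin at the centre of its underside
- spoon: bystander: steel teaspoon, 137 x 28 x 13 mm, lying right of the trivet; origin at the centre of its underside
There are look-alikes about, which are no part of the job. What is meant by the trivet is not red, and is the smaller of those in its own colour.

How it is judged:
On the way, in this order (a step that is already met when the one before it is completed fails the run):
1. the trivet is up on edge, within about 40 degrees of upright, touching the stand (angle between trivet's own z axis and vertical between 0.87 and 2.27 rad and contact force between trivet and stand above 0.1 N), for 0.1 s.
2. the trivet lies turned over on the stand's deck (angle between trivet's own z axis and vertical above 3.04 rad and z of trivet in the frame of stand between 0.02 and 0.03 m and horizontal distance between trivet and stand below 0.09 m), for 0.2 s.
At the end, for the whole second after the job is handed in: The trivet lies flat on the stand's deck, blue side up (within 0.1 rad), square to the stand within 0.08 rad, its rear edge within 4 mm of the lip, its centre within 30 mm of the stand's middle line (so that it does not hang over the sides), released and at rest (angle between trivet's own z axis and vertical above 3.04 rad and z of trivet in the frame of stand between 0.02 and 0.03 m and x of trivet in the frame of stand above 0.001 m and y of trivet in the frame of stand between -0.03 and 0.03 m and (angle between the x axis of trivet and the x axis of stand, either way round below 0.08 rad or angle between the x axis of trivet and the y axis of stand, either way round below 0.08 rad) and linear speed of trivet below 0.02 m/s); the robot touches nothing.
It fails at once if the gripper pushes the trivet with 30 N or more (contact force between the fingers and trivet above 30 N).
It fails at once if the gripper pushes the stand with 30 N or more (contact force between the fingers and stand above 30 N).
It fails at once if the butter, the salt mill or the teaspoon is moved by more than 15 mm (distance of any of butter, salt_mill, spoon from where it was at the start of the episode above 0.015 m).
It also fails if it takes over 72 s, if anything falls off the work surface, if the arm or the gripper's body presses on something with over 40 N, if the wrist force passes 120 N, or if a joint passes its speed limit or range.

### The arm

A 6-joint arm with a two-finger parallel gripper is mounted at the origin on a cart in front of the work surface, level with it; the furniture and walls round the work are solid. World frame = base frame: x ahead of the robot, y to its left, z up, the work surface at z = 0. Lengths are in m, angles in rad, forces in N, time in s.
With the tool pointing down it reaches from about 0.275 to 0.825 m from the base axis. Payload 4.9 kg.
Tool frame: the origin (TCP) lies midway between the tips of the shut fingers; the grasp point (between the pads) lies 19 mm behind it (bot.pinch_z is the z of the grasp point in the tool frame, in m); z points along the fingers, y is the line along which they close (so a half turn about z gives the same grasp; the last joint's range is limited). The gripper opens to 85 mm and grips with 20 to 120 N. Pads are 22 mm wide; open, the fingers measure 114 mm over their backs; the gripper's body (76 mm by 85 mm) begins 54 mm behind the grasp point. The pads swing forward as they close: fully open they stand 13 mm farther back than shut.
Start: joints at [0.984, 0.326, -0.193, 1.052, 0, 1.437], TCP at [0.241, 0.495, 0.2] pointing down, gripper open.
Joint ranges: [-2.65, 2.65], [-0.97, 1.79], [-1.3, 1.35], [-1.93, 2.1], [-1.47, 1.37], [-3.14, 3.14]. Speed limits (rad/s): [2.57, 2.57, 3.14, 3.14, 3.14, 3.14].

### API

Orientations are given as a 3x3 rotation matrix whose columns are the frame's x, y, z axes.
In Python, from cell import readout, cams, order, bot gives the robot as it stands.
- The arm moves only by the shell command python3 -m handwheel 'ROWS' [OPENING] [FORCE]. ROWS is JSON, a list of rows, each a list of 6 numbers: the shift along the tool's x, y, z in m, then the turn, a rotation vector about the tool's x, y, z in degrees. In form: [[dx, dy, dz, wx, wy, wz], ...]. A call has 1 to 12 rows; each row is the pose to reach, as a shift and turn from the pose commanded when the call began, along the tool's axes at that moment; what a row does not reach only later rows make up. A row lasts 1/12 s, in which the tool goes at most 41.7 mm and 7.16 degrees, less where a joint would pass 70% of its speed; a pose out of reach is approached as far as the arm can. A call with a gripper value outside its range is refused whole. OPENING is the finger opening in m, from 0 to 0.0854, set as the call begins (- or left out, the last holds). The fingers move at their own pace and stop on an object; FORCE is the grip in N (left out, the last holds). Time passes only in rows, so rows that repeat a pose let the fingers close. It gives the time, the measured TCP pose, the force, the opening and the grip force at its end, in the units of the state.
- readout.observe(): the state, without advancing time (a new reading comes with each control period).
- cams.get_image(name): name is "scene" or "side" or "wrist"; returns a dict with "color" (420x560x3 uint8, red, green, blue), "range_z" (420x560 float32, m along the optical axis (not along the pixel's ray), 0 where there is no reading), "fx", "fy", "cx", "cy" (pixels), "R" (3x3) and "t" (3): a world point X has camera coordinates R X + t; the wrist camera has in their place "tool_from_camera" (4x4, takes a point from camera to tool coordinates, whose origin is the TCP and whose axes are the flange's). Camera axes: x right, y down, z forward; pixel columns grow to the right and rows downward; lengths in m; the calibration is good to about 2 mm. A picture is of the moment at which its call begins: read the wrist's pose just before it.
- order.finish_job(): hands the job in; it is judged then, once.
The state is a dict: "t": time; "q": joint angles; "dq": joint speeds; "tau": joint torques, N m; "tool_pos": TCP position; "tcp_rot": TCP orientation; "force": force on the tool from outside, world axes, zero at the start; "torque": the same for the moment, N m; "gripper_width": opening from 0.0 (shut) to 1.0 (fully open); "gripper_force": force on a finger pad.
Only numpy, scipy, OpenCV 4.12 (cv2) and the standard library are available. Lean on these libraries where they do the work, as an engineer would, in place of code of your own. Each camera call takes 0.05 s, during which the arm holds its last target. There are 200 camera calls.

## Working session

There is one attempt and no reset: what is moved stays moved. The work goes in short steps, Python scripts to look and compute and a shell command to move; the robot and the scene stay as the last step left them, time stands still between calls to the robot, and variables do not carry over. Pictures are saved under pics/ and viewed, at most 10 in all, crops included, and the job is handed in when it is done.

```bash
mkdir -p pics; ls
cat > h.py <<'E'
from cell import readout,cams,order,bot
import numpy as np,cv2
def cloud(n):
    s=readout.observe(); im=cams.get_image(n); z=im["range_z"]; v,u=np.indices(z.shape)
    P=np.stack([(u-im["cx"])/im["fx"]*z,(v-im["cy"])/im["fy"]*z,z],-1)
    if n=="wrist":
        T=np.array(im["tool_from_camera"]); P=P@T[:3,:3].T+T[:3,3]
        P=P@np.array(s["tcp_rot"]).T+np.array(s["tool_pos"])
    else: P=(P-np.array(im["t"]))@np.array(im["R"])
    P[z==0]=np.nan
    return im["color"],P
E
python3 - <<'E'
from h import *
a=[]
for n in ("scene","side"):
    c,P=cloud(n); np.savez(f"pics/{n}0.npz",c=c,P=P); a.append(c)
    cv2.imwrite(f"pics/{n}0.png",cv2.cvtColor(c,cv2.COLOR_RGB2BGR))
s=readout.observe(); print(s["t"],s["tool_pos"],s["tcp_rot"],s["force"],s["gripper_width"],bot.pinch_z)
E
```

```text
pics
0.1 [0.24026919 0.49409658 0.19954521] [[-8.99231377e-01  4.37472393e-01 -9.13987283e-04]
 [ 4.37473286e-01  8.99230404e-01 -1.34339255e-03]
 [ 2.34188000e-04 -1.60786575e-03 -9.99998680e-01]] [1.08847924 0.3281939  0.9082973 ] 1.000248775580962 -0.0187
```

View pics/scene0.png

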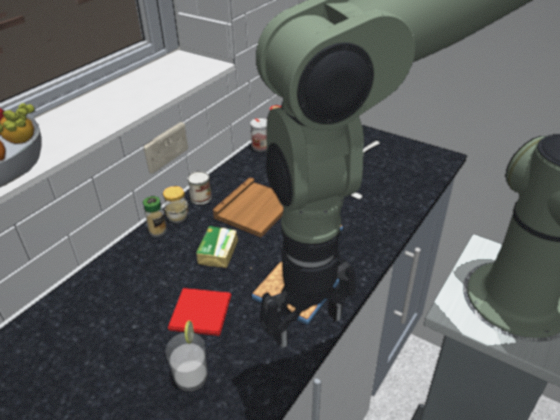

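View pics/side0.png

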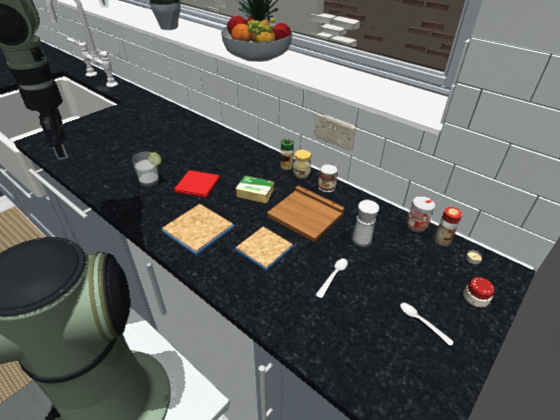

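The side view shows two cork tiles with blue edges. The larger is at (198,228). The smaller, at (264,246), is the trivet, in front of the wooden stand at (305,212). The butter is at (256,190), the mill at (365,224) and the spoon at (333,277).

Run:
```python
import numpy as np,cv2
d=np.load("pics/side0.npz"); c=d["c"];P=d["P"]
z=P[...,2]; v,u=np.indices(z.shape)
def box(u0,u1,v0,v1,z0,z1,n):
    m=(u>u0)&(u<u1)&(v>v0)&(v<v1)&(z>z0)&(z<z1)
    q=P[m]; r=cv2.minAreaRect(q[:,:2].astype(np.float32)*1000)
    print(n,len(q),"z",np.round(np.nanpercentile(q[:,2],[5,50,95])*1000,1),"rect",np.round(np.array(r[0]),1),np.round(r[1],1),round(r[2],1)); print("   ",np.round(cv2.boxPoints(r)).tolist())
box(230,297,222,268,.009,.017,"trivet")
box(160,236,200,252,.008,.02,"bigtile")
box(262,350,184,240,.014,.022,"deck")
box(262,350,180,240,.0255,.034,"lip")
box(232,278,172,204,.02,.05,"butter")
box(350,382,198,248,.01,.14,"mill")
box(314,352,256,298,.004,.02,"spoon")
box(170,222,168,198,.004,.05,"red")
box(0,560,0,420,-.004,.004,"worktop")
```

```text
trivet 1264 z [10.5 13.8 16. ] rect [492.4  61.8] [164.6 182.6] 43.9
    [[370.0, 70.0], [496.0, -61.0], [615.0, 53.0], [488.0, 185.0]]
bigtile 1713 z [12.1 17.8 19.6] rect [416.5 242.8] [141.6 144.6] 1.7
    [[344.0, 313.0], [348.0, 168.0], [489.0, 173.0], [485.0, 317.0]]
deck 2016 z [15.  17.7 20.3] rect [666.4  69.4] [242.8 236.4] 43.9
    [[497.0, 70.0], [661.0, -100.0], [836.0, 68.0], [672.0, 239.0]]
lip 285 z [26.3 29.2 32.8] rect [717.1 108. ] [142.  243.8] 36.1
    [[588.0, 165.0], [732.0, -32.0], [846.0, 51.0], [703.0, 248.0]]
butter 593 z [22.6 35.9 38.8] rect [644.7 238.6] [ 76.  102.5] 22.5
    [[590.0, 271.0], [629.0, 177.0], [699.0, 206.0], [660.0, 301.0]]
mill 828 z [ 15.9  80.6 123.2] rect [ 683.9 -123.5] [52.2 52.9] 74.9
    [[652.0, -142.0], [703.0, -156.0], [716.0, -105.0], [665.0, -91.0]]
spoon 176 z [ 4.4  7.4 13.1] rect [ 521.  -129.1] [137.2  40.4] 2.8
    [[452.0, -112.0], [453.0, -153.0], [590.0, -146.0], [589.0, -106.0]]
red 793 z [ 7.3 13.8 16.5] rect [555.  417.8] [136.8 130.9] 28.3
    [[464.0, 443.0], [526.0, 328.0], [646.0, 393.0], [584.0, 508.0]]
worktop 76443 z [-2.5 -0.2  2.4] rect [1803.3  549.8] [2788.5 3540.8] 75.0
    [[-268.0, -337.0], [3151.0, -1256.0], [3875.0, 1437.0], [455.0, 2356.0]]
```

```bash
cat >> h.py <<'E'
def comp(c,P,u0,u1,v0,v1,z0,z1,brown=True):
    z=P[...,2]; v,u=np.indices(z.shape); c=c.astype(int)
    m=(u>=u0)&(u<u1)&(v>=v0)&(v<v1)&(z>z0)&(z<z1)
    if brown: m&=(c[...,0]-c[...,2]>35)
    m=cv2.morphologyEx(m.astype(np.uint8),cv2.MORPH_OPEN,np.ones((3,3)))
    n,l,st,_=cv2.connectedComponentsWithStats(m,connectivity=4)
    return l==1+np.argmax(st[1:,4])
def fit(q,w,h,a0):
    "pose of w x h rectangle best covering points q (m)"
    from scipy.optimize import minimize
    from scipy.stats import binned_statistic_2d
    best=None
    for a in np.arange(a0-.5,a0+.5,.005):
        R=np.array([[np.cos(a),-np.sin(a)],[np.sin(a),np.cos(a)]]); p=q@R
        lo,hi=np.percentile(p,[1,99],axis=0); A=np.prod(hi-lo)
        if best is None or A<best[0]: best=(A,a,R@((lo+hi)/2),hi-lo)
    return best[1:]
E
python3 - <<'E'
from h import *
d=np.load("pics/side0.npz"); c=d["c"];P=d["P"]
for n,b,w,h in (("trivet",(232,297,222,268,.006,.022),.11,.11),("deck",(262,350,184,240,.011,.0245),.135,.17),("lip",(262,350,180,240,.026,.036),.015,.17)):
    m=comp(c,P,*b); q=P[m]; print(n,m.sum(),[np.round(x,4) for x in fit(q[:,:2],w,h,0.0 if n=="trivet" else -.2)],np.median(q[:,2]))
    o=np.zeros_like(c); 
    r=cv2.minAreaRect(q[:,:2].astype(np.float32)*1000); print(r)
E
```

```text
trivet 1142 [np.float64(0.005), array([0.4853, 0.0555]), array([0.104 , 0.1037])] 0.013959723186599875
((485.65838623046875, 55.73874282836914), (107.85809326171875, 106.73987579345703), 0.4043436348438263)
deck 1955 [np.float64(0.025), array([0.6589, 0.0546]), array([0.1376, 0.1661])] 0.017725151808904743
((659.5174560546875, 55.96930694580078), (143.2694091796875, 172.25881958007812), 2.197704315185547)
lip 194 [np.float64(0.04), array([0.7326, 0.0578]), array([0.0166, 0.1654])] 0.029213195556008195
((731.5638427734375, 58.01103973388672), (21.24765968322754, 169.91986083984375), 0.5528976917266846)
```

```bash
cat > go.py <<'E'
import sys
from h import *
from scipy.spatial.transform import Rotation as Ro
def rel(p,yaw=.03,pitch=0):
    s=readout.observe(); R=np.array(s["tcp_rot"])
    T=Ro.from_euler('zy',[yaw,pitch]).as_matrix()@np.array([[-1,0,0],[0,1,0],[0,0,-1.]])
    print(np.round(R.T@(np.array(p)-s["tool_pos"]),4).tolist(),np.round(Ro.from_matrix(R.T@T).as_rotvec(degrees=True),2).tolist())
if __name__=="__main__": rel([float(x) for x in sys.argv[1:4]])
E
python3 go.py .385 .056 .12
```

```text
[-0.3218, -0.3305, 0.08] [-0.09, -0.04, -27.66]
```

```bash
python3 -m handwheel '[[-0.322,-0.331,0,-0.09,-0.04,-27.7],[-0.322,-0.331,0,-0.09,-0.04,-27.7],[-0.322,-0.331,0,-0.09,-0.04,-27.7],[-0.322,-0.331,0,-0.09,-0.04,-27.7],[-0.322,-0.331,0,-0.09,-0.04,-27.7],[-0.322,-0.331,0,-0.09,-0.04,-27.7],[-0.322,-0.331,0,-0.09,-0.04,-27.7],[-0.322,-0.331,0,-0.09,-0.04,-27.7],[-0.322,-0.331,0.08,-0.09,-0.04,-27.7],[-0.322,-0.331,0.08,-0.09,-0.04,-27.7],[-0.322,-0.331,0.08,-0.09,-0.04,-27.7],[-0.322,-0.331,0.08,-0.09,-0.04,-27.7]]' 0.05
python3 -m handwheel '[[-0.322,-0.331,0,0,0,0]]' 2>&1 | head -0; python3 go.py .385 .056 .008
```

```text
t: 1.1
tool_pos: [0.3853, 0.054, 0.1193]
tcp_rot: [[-1.0, -0.03, 0.001], [-0.03, 1.0, 0.001], [-0.001, 0.001, -1.0]]
force: [0.7, 0.9, 0.5]
gripper_width: 0.586
gripper_force: 0.0
[0.0211, 0.0302, 0.1086] [0.18, -0.57, -0.01]
```

That second command was a stray: it shifted the tool about 30 mm in free air. I'll correct for it now.

```bash
python3 -m handwheel '[[0.029,0.030,0,0,0,0],[0.029,0.030,0,0,0,0]]'; python3 go.py .385 .056 .008;python3 - <<'E'
from h import *
c,P=cloud("wrist"); cv2.imwrite("pics/w1.png",cv2.cvtColor(c,cv2.COLOR_RGB2BGR)); np.savez("pics/w1.npz",c=c,P=P)
E
```

```text
t: 1.35
tool_pos: [0.3814, 0.0551, 0.1178]
tcp_rot: [[-1.0, -0.023, -0.008], [-0.023, 1.0, 0.004], [0.008, 0.004, -1.0]]
force: [-1.4, 0.9, -1.0]
gripper_width: 0.587
gripper_force: 0.0
[-0.0045, 0.0004, 0.1097] [0.23, -0.45, -0.38]
```

View pics/w1.png

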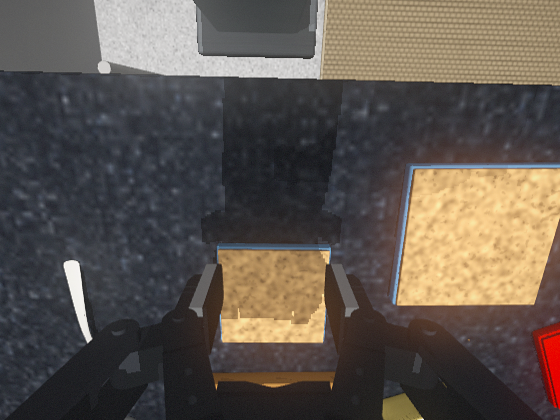

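The wrist view, with the robot side at the top, shows the trivet's near edge at row 245, columns 218–330, centred between the fingers. The stand starts at row 378, the spoon is at the left and the larger tile at the right.

Run:
```python
from h import *
d=np.load("pics/w1.npz"); c=d["c"];P=d["P"]
b=c.astype(int)
m=(b[...,0]-b[...,2]>35); 
for col in (235,250,274,295,315):
    v=[r for r in range(235,345) if m[r,col] and 0.005<P[r,col,2]<.025]; print(col,v[0],P[v[0],col].round(4),v[-1],P[v[-1],col].round(4))
for r in (255,265): 
    u=[k for k in range(200,345) if m[r,k] and 0.005<P[r,k,2]<.025]; print(r,P[r,u[0]].round(4),P[r,u[-1]].round(4))
for col in (240,274,310):
    v=[r for r in range(360,415) if m[r,col] and .01<P[r,col,2]<.03]; print(col,v[0],P[v[0],col].round(4))
```

```text
235 250 [0.4343 0.0189 0.0133] 341 [0.5378 0.0177 0.0152]
250 250 [0.4335 0.0331 0.0142] 341 [0.5377 0.0333 0.015 ]
274 250 [0.4331 0.0558 0.014 ] 341 [0.5364 0.0583 0.0159]
295 250 [0.4325 0.0756 0.0143] 341 [0.5371 0.0803 0.0145]
315 251 [0.4336 0.0947 0.0132] 342 [0.5389 0.1015 0.0134]
255 [0.4396 0.0028 0.0138] [0.4365 0.1079 0.0151]
265 [0.4497 0.0064 0.0146] [0.4473 0.1049 0.0149]
240 379 [0.5911 0.0223 0.0127]
274 378 [0.5905 0.0597 0.0111]
310 378 [0.5892 0.0995 0.0116]
```

```bash
python3 -m handwheel '[[0,0,0.04,0,0,0],[0,0,0.07,0,0,0],[0,0,0.09,0,0,0],[0,0,0.1,0,0,0],[0,0,0.1,0,0,0],[0,0,0.1,0,0,0]]'; python3 go.py .41 .056 .004
```

```text
t: 1.9
tool_pos: [0.3853, 0.0565, 0.0202]
tcp_rot: [[-1.0, -0.031, 0.0], [-0.031, 1.0, 0.001], [-0.0, 0.001, -1.0]]
force: [-0.1, 0.3, -0.0]
gripper_width: 0.586
gripper_force: 0.0
[-0.0246, -0.0013, 0.0162] [0.07, 0.01, 0.08]
```

```bash
python3 -m handwheel '[[-0.005,0,0.01,0,0,0],[-0.01,0,0.017,0,0,0],[-0.015,0,0.017,0,0,0],[-0.02,0,0.017,0,0,0],[-0.025,0,0.017,0,0,0],[-0.03,0,0.017,0,0,0]]'
python3 -m handwheel '[[-0.004,0,0,0,0,0],[-0.008,0,0,0,0,0],[-0.012,0,0,0,0,0],[-0.016,0,0,0,0,0],[-0.02,0,0,0,0,0],[-0.024,0,0,0,0,0],[-0.028,0,0,0,0,0],[-0.032,0,0,0,0,0],[-0.036,0,0,0,0,0],[-0.040,0,0,0,0,0],[-0.043,0,0,0,0,0],[-0.045,0,0,0,0,0]]'
```

```text
t: 2.4
tool_pos: [0.4166, 0.0573, 0.0039]
tcp_rot: [[-1.0, -0.031, 0.002], [-0.031, 1.0, 0.001], [-0.002, 0.001, -1.0]]
force: [0.2, 0.3, 0.8]
gripper_width: 0.59
gripper_force: 0.0
t: 3.4
tool_pos: [0.461, 0.0587, 0.0034]
tcp_rot: [[-1.0, -0.031, 0.001], [-0.031, 1.0, 0.001], [-0.001, 0.001, -1.0]]
force: [-0.2, -0.1, 1.1]
gripper_width: 0.587
gripper_force: 0.0
```

```bash
python3 -m handwheel '[[-0.002,0,0,0,0,0],[-0.004,0,0,0,0,0],[-0.004,0,0,0,0,0]]' | grep -E "pos|force:"
python3 -m handwheel '[[-0.002,0,0,0,0,0],[-0.002,0,0,0,0,0]]'| grep -E "pos|force:"
python3 -m handwheel '[[-0.002,0,0,0,0,0],[-0.002,0,0,0,0,0]]'| grep -E "pos|force:"
python3 - <<'E'
from h import *
c,P=cloud("wrist"); cv2.imwrite("pics/w2.png",cv2.cvtColor(c,cv2.COLOR_RGB2BGR)); np.savez("pics/w2.npz",c=c,P=P)
b=c.astype(int); m=(b[...,0]-b[...,2]>35)
for col in (235,250,274,295,315):
    s=P[250:419,col]; k=m[250:419,col]
    print(col,[(250+i,P[250+i,col].round(4).tolist()) for i in range(1,169) if k[i]!=k[i-1]])
E
```

```text
tool_pos: [0.4649, 0.0588, 0.0034]
force: [0.1, 0.1, 0.5]
gripper_force: 0.0
tool_pos: [0.4668, 0.0588, 0.0034]
force: [-0.2, -0.0, 0.5]
gripper_force: 0.0
tool_pos: [0.4689, 0.0589, 0.0035]
force: [0.3, -1.1, 0.2]
gripper_force: 0.0
235 [(356, [0.5534, 0.0339, 0.0002])]
250 [(357, [0.5538, 0.0442, 0.0003])]
274 [(357, [0.5537, 0.0606, -0.0001])]
295 [(357, [0.5524, 0.0749, 0.0008])]
315 [(358, [0.553, 0.0887, 0.0006])]
```

View pics/w2.png

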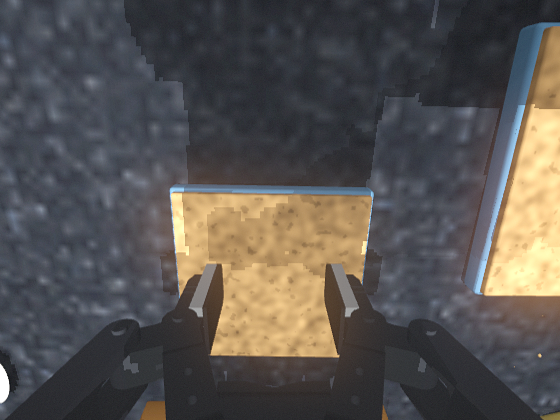

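The trivet hasn't moved: its far edge is at row 357, x ≈ 0.54. The open fingers' tips sit about 10 mm or more behind the TCP, so they passed over it. I'll back off, shut the fingers and retry.

```bash
python3 -m handwheel '[[0,0,-0.03,0,0,0],[0.03,0,-0.03,0,0,0],[0.065,0,-0.03,0,0,0],[0.065,0.002,-0.03,0,0,0],[0.065,0.002,-0.03,0,0,0]]' 0
python3 -m handwheel '[[0,0,0,0,0,0],[0,0,0.01,0,0,0],[0,0,0.02,0,0,0],[0,0,0.027,0,0,0],[0,0,0.029,0,0,0],[0,0,0.029,0,0,0]]'
python3 go.py .42 .056 .004
```

```text
t: 4.45
tool_pos: [0.4006, 0.0592, 0.0331]
tcp_rot: [[-1.0, -0.031, -0.002], [-0.031, 1.0, 0.002], [0.001, 0.002, -1.0]]
force: [1.6, -0.9, 0.9]
gripper_width: 0.004
gripper_force: 0.0
t: 4.95
tool_pos: [0.4037, 0.0589, 0.0038]
tcp_rot: [[-1.0, -0.031, 0.0], [-0.031, 1.0, 0.001], [-0.0, 0.001, -1.0]]
force: [-0.2, -0.5, 0.3]
gripper_width: 0.001
gripper_force: 0.0
[-0.0162, -0.0034, -0.0002] [0.08, 0.01, 0.03]
```

```bash
python3 -m handwheel '[[-0.006,-0.003,0,0,0,0],[-0.012,-0.004,0,0,0,0],[-0.018,-0.004,0,0,0,0],[-0.022,-0.004,0,0,0,0],[-0.026,-0.004,0,0,0,0],[-0.03,-0.004,0,0,0,0],[-0.034,-0.004,0,0,0,0],[-0.038,-0.004,0,0,0,0],[-0.042,-0.004,0,0,0,0],[-0.046,-0.004,0,0,0,0],[-0.05,-0.004,0,0,0,0],[-0.054,-0.004,0,0,0,0]]'
python3 -m handwheel '[[-0.002,0,0,0,0,0],[-0.004,0,0,0,0,0],[-0.004,0,0,0,0,0]]' | grep -E "pos|force:"
python3 -m handwheel '[[-0.002,0,0,0,0,0],[-0.002,0,0,0,0,0]]'| grep -E "pos|force:"
```

```text
t: 5.95
tool_pos: [0.4579, 0.0566, 0.0044]
tcp_rot: [[-1.0, -0.031, 0.001], [-0.031, 1.0, 0.001], [-0.001, 0.001, -1.0]]
force: [-1.2, 0.4, 1.1]
gripper_width: 0.001
gripper_force: 0.0
tool_pos: [0.462, 0.0567, 0.0044]
force: [0.5, -0.3, 0.0]
gripper_force: 0.0
tool_pos: [0.4638, 0.0568, 0.0044]
force: [0.2, 0.3, -0.2]
gripper_force: 0.0
```

```bash
cat >> h.py <<'E'
def edges(name="wrist",cols=(215,235,320,335)):
    c,P=cloud(name); b=c.astype(int); m=(b[...,0]-b[...,2]>35)&(P[...,2]>.006)
    for col in cols:
        k=m[150:419,col]; i=np.flatnonzero(k[1:]!=k[:-1])+150
        print(col,[(int(r),(P[r] if k[r-150] else P[r+1])[col].round(4).tolist()) for r in i])
    return c,P
E
python3 - <<'E'
from h import *
edges()
E
python3 -m handwheel '[[-0.002,0,0,0,0,0],[-0.002,0,0,0,0,0]]'| grep -E "pos|force:"
python3 -m handwheel '[[-0.002,0,0,0,0,0],[-0.002,0,0,0,0,0]]'| grep -E "pos|force:"
```

```text
215 [(201, [0.4332, 0.0236, 0.0151]), (216, [0.4413, 0.0233, 0.0147]), (217, [0.4426, 0.0231, 0.0142]), (321, [0.4583, 0.0337, 0.079])]
235 [(201, [0.4332, 0.034, 0.0142]), (311, [0.4527, 0.0412, 0.0804])]
320 [(203, [0.4332, 0.0793, 0.0132]), (318, [0.4564, 0.0723, 0.0782])]
335 [(203, [0.4325, 0.087, 0.0145]), (226, [0.4448, 0.0881, 0.0152]), (227, [0.4461, 0.0883, 0.0149]), (230, [0.4473, 0.0884, 0.0149]), (231, [0.4484, 0.0884, 0.0151]), (316, [0.4517, 0.0765, 0.0831])]
tool_pos: [0.4659, 0.0568, 0.0044]
force: [-0.0, -0.6, -0.3]
gripper_force: 0.0
tool_pos: [0.4681, 0.0569, 0.0045]
force: [0.1, -1.0, 0.8]
gripper_force: 0.0
```

Run:
```python
from h import *
a=cams.get_image("wrist")["color"]; b=cams.get_image("side")["color"][170:310,190:350]
a=cv2.resize(a,(400,300)); b=cv2.resize(b,(343,300),interpolation=cv2.INTER_CUBIC)
cv2.imwrite("pics/a3.png",cv2.cvtColor(np.hstack([a,b]),cv2.COLOR_RGB2BGR))
```

```text
(no output)
```

View pics/a3.png

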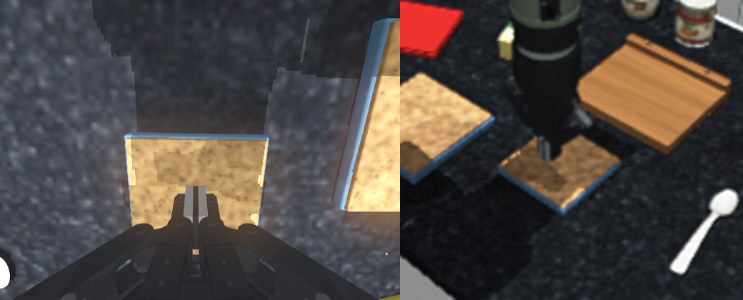

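The fingers (wrist view around (195,190), side crop around (545,150)) are over the cork and not behind the edge. I'll measure where the tips really are.

Run:
```python
from h import *
print(readout.observe()["tool_pos"])
c,P=cloud("wrist")
for r in range(252,300,4): print(r,[P[r,k].round(3).tolist() for k in (266,270,274,280)], c[r,270])
c,P=cloud("side")
for r in range(225,250,2): print(r,[(P[r,k].round(3).tolist(),c[r,k].tolist()) for k in (256,260)])
```

```text
[0.46762663 0.05689552 0.00435991]
252 [[0.466, 0.051, 0.014], [0.466, 0.054, 0.015], [0.466, 0.056, 0.014], [0.465, 0.059, 0.015]] [195 157 105]
256 [[0.469, 0.051, 0.013], [0.468, 0.054, 0.015], [0.468, 0.056, 0.015], [0.468, 0.059, 0.014]] [177 142  96]
260 [[0.458, 0.052, 0.039], [0.457, 0.054, 0.04], [0.457, 0.055, 0.04], [0.457, 0.058, 0.04]] [139 113  85]
264 [[0.457, 0.052, 0.044], [0.457, 0.054, 0.043], [0.457, 0.055, 0.044], [0.457, 0.058, 0.044]] [105  95  88]
268 [[0.457, 0.052, 0.048], [0.457, 0.054, 0.047], [0.458, 0.055, 0.047], [0.457, 0.058, 0.048]] [105  96  88]
272 [[0.457, 0.052, 0.051], [0.457, 0.054, 0.051], [0.458, 0.055, 0.05], [0.457, 0.058, 0.051]] [102  93  87]
276 [[0.457, 0.052, 0.054], [0.458, 0.054, 0.054], [0.457, 0.055, 0.054], [0.457, 0.058, 0.055]] [88 75 67]
280 [[0.458, 0.052, 0.057], [0.457, 0.054, 0.058], [0.457, 0.055, 0.058], [0.457, 0.058, 0.058]] [88 75 66]
284 [[0.457, 0.052, 0.061], [0.457, 0.054, 0.061], [0.457, 0.055, 0.061], [0.458, 0.058, 0.06]] [87 72 67]
288 [[0.457, 0.052, 0.064], [0.457, 0.054, 0.064], [0.457, 0.055, 0.064], [0.457
[... 616 characters left out ...]
), ([0.456, 0.042, 0.089], [16, 18, 21])]
235 [([0.458, 0.058, 0.07], [48, 50, 50]), ([0.456, 0.042, 0.082], [16, 16, 18])]
237 [([0.456, 0.056, 0.066], [51, 53, 54]), ([0.46, 0.045, 0.07], [23, 24, 25])]
239 [([0.456, 0.056, 0.059], [51, 53, 54]), ([0.462, 0.048, 0.059], [24, 25, 27])]
241 [([0.458, 0.059, 0.049], [60, 62, 64]), ([0.461, 0.048, 0.053], [30, 31, 33])]
243 [([0.457, 0.058, 0.042], [58, 58, 58]), ([0.46, 0.047, 0.048], [30, 33, 35])]
245 [([0.472, 0.073, 0.015], [96, 73, 48]), ([0.461, 0.048, 0.039], [93, 82, 74])]
247 [([0.467, 0.069, 0.013], [91, 68, 46]), ([0.473, 0.06, 0.015], [98, 74, 50])]
249 [([0.46, 0.062, 0.016], [101, 76, 51]), ([0.468, 0.055, 0.015], [92, 70, 46])]
```

Both cameras show the shut fingertips ending near z ≈ 0.038 while the TCP reads 0.004. The real tips are about 33 mm behind the nominal TCP, or bevelled. I'll back off and feel down to the worktop.

```bash
python3 -m handwheel '[[0.02,0,0,0,0,0],[0.04,0,0,0,0,0],[0.06,0,0,0,0,0],[0.068,0,0,0,0,0],[0.068,0,0.004,0,0,0],[0.068,0,0.004,0,0,0]]'| grep -E "pos|force:"
python3 -m handwheel '[[0,0,0.003,0,0,0],[0,0,0.003,0,0,0]]'| grep -E "pos|force:"
python3 -m handwheel '[[0,0,0.003,0,0,0],[0,0,0.003,0,0,0]]'| grep -E "pos|force:"
python3 - <<'E'
from h import *
c,P=cloud("side"); s=readout.observe(); print(s["tool_pos"])
z=P[...,2]; x=P[...,0]; y=P[...,1]
m=(abs(x-s["tool_pos"][0])<.03)&(abs(y-s["tool_pos"][1])<.02)&(z<.1)&(z>.01)
print(m.sum(), np.percentile(z[m],[0,1,5,20]), np.percentile(x[m],[5,95]))
E
```

```text
tool_pos: [0.4004, 0.0548, 0.0002]
force: [1.0, -0.2, 0.2]
gripper_force: 0.0
tool_pos: [0.4011, 0.0547, -0.0029]
force: [-0.1, 1.3, 0.3]
gripper_force: 0.0
tool_pos: [0.4, 0.0548, -0.0062]
force: [-1.3, -0.5, 0.7]
gripper_force: 0.0
[ 0.39980798  0.0548206  -0.00602556]
219 [0.01121821 0.02957927 0.03470745 0.0447901 ] [0.38364442 0.4072874 ]
```

```bash
python3 -m handwheel '[[0,0,0.008,0,0,0],[0,0,0.015,0,0,0],[0,0,0.015,0,0,0]]'| grep -E "pos|force:"
python3 -m handwheel '[[0,0,0.002,0,0,0],[0,0,0.002,0,0,0]]'| grep -E "pos|force:"
python3 -m handwheel '[[0,0,0.002,0,0,0],[0,0,0.002,0,0,0]]'| grep -E "pos|force:"
python3 - <<'E'
from h import *
c,P=cloud("side"); s=readout.observe(); print(s["tool_pos"])
z=P[...,2]; x=P[...,0]; y=P[...,1]
m=(abs(x-s["tool_pos"][0])<.03)&(abs(y-s["tool_pos"][1])<.02)&(z<.1)&(z>.003)
print(m.sum(), np.percentile(z[m],[0,1,5,20]), np.percentile(x[m],[5,95]))
c,P=cloud("wrist")
for r in range(236,290,4): print(r,P[r,270].round(3).tolist(),c[r,270])
E
```

```text
tool_pos: [0.3986, 0.0549, -0.022]
force: [-0.2, 0.3, 0.0]
gripper_force: 0.0
tool_pos: [0.3992, 0.0549, -0.0232]
force: [0.3, 0.2, -0.0]
gripper_force: 0.0
tool_pos: [0.3996, 0.0548, -0.0248]
force: [0.7, -0.1, 0.1]
gripper_force: 0.0
[ 0.39960769  0.05483499 -0.02473111]
264 [0.00318145 0.00612605 0.01599394 0.03026014] [0.38275211 0.40513601]
236 [0.381, 0.051, 0.001] [51 56 62]
240 [0.384, 0.051, 0.0] [53 56 62]
244 [0.386, 0.051, 0.0] [51 55 62]
248 [0.387, 0.051, 0.001] [53 57 63]
252 [0.39, 0.051, 0.001] [51 53 60]
256 [0.392, 0.051, 0.001] [56 61 65]
260 [0.389, 0.051, 0.011] [86 87 89]
264 [0.389, 0.051, 0.015] [103 106 107]
268 [0.39, 0.052, 0.018] [104 106 107]
272 [0.389, 0.052, 0.023] [103 105 105]
276 [0.39, 0.052, 0.025] [75 74 78]
280 [0.389, 0.052, 0.029] [75 73 77]
284 [0.39, 0.052, 0.031] [75 74 78]
288 [0.389, 0.052, 0.035] [50 49 49]
```

```bash
python3 -m handwheel '[[-0.004,0,0.002,0,0,0],[-0.008,0,0.004,0,0,0],[-0.012,0,0.004,0,0,0]]'| grep -E "pos|force:"
python3 -m handwheel '[[-0.004,0,0,0,0,0],[-0.008,0,0,0,0,0],[-0.012,0,0,0,0,0],[-0.016,0,0,0,0,0],[-0.02,0,0,0,0,0],[-0.024,0,0,0,0,0],[-0.028,0,0,0,0,0],[-0.032,0,0,0,0,0],[-0.036,0,0,0,0,0],[-0.040,0,0,0,0,0],[-0.044,0,0,0,0,0],[-0.046,0,0,0,0,0]]'| grep -E "pos|force:"
python3 - <<'E'
from h import *
edges(cols=(235,255,300,320))
E
```

```text
tool_pos: [0.4122, 0.0552, -0.0289]
force: [0.0, 0.6, 0.8]
gripper_force: 0.0
tool_pos: [0.4585, 0.0566, -0.0286]
force: [-1.0, -0.2, 0.7]
gripper_force: 0.7
235 [(308, [0.4726, 0.0369, 0.012]), (311, [0.4473, 0.0411, 0.0475])]
255 []
300 []
320 [(308, [0.4714, 0.0783, 0.0118]), (318, [0.4516, 0.0723, 0.0445])]
```

```bash
python3 -m handwheel '[[-0.003,0,0,0,0,0],[-0.006,0,0,0,0,0],[-0.008,0,0,0,0,0],[-0.008,0,0,0,0,0]]'| grep -E "pos|force:"
for i in 1; do :; done
python3 -m handwheel '[[-0.001,0,0,0,0,0],[-0.001,0,0,0,0,0]]'| grep -E "pos|force:"
python3 -m handwheel '[[-0.001,0,0,0,0,0],[-0.001,0,0,0,0,0]]'| grep -E "pos|force:"
python3 -m handwheel '[[-0.001,0,0,0,0,0],[-0.001,0,0,0,0,0]]'| grep -E "pos|force:"
```

```text
tool_pos: [0.4665, 0.0569, -0.0285]
force: [0.7, -0.2, -0.1]
gripper_force: 0.0
tool_pos: [0.4667, 0.0569, -0.0286]
force: [-2.0, 0.4, -0.4]
gripper_force: 0.5
tool_pos: [0.4675, 0.0569, -0.0287]
force: [-0.9, 0.6, -0.3]
gripper_force: 0.7
tool_pos: [0.4687, 0.057, -0.0286]
force: [-0.7, -0.1, -0.5]
gripper_force: 0.5
```

```bash
python3 -m handwheel '[[-0.001,0,0,0,0,0],[-0.001,0,0,0,0,0]]'| grep -E "pos|force:"
python3 -m handwheel '[[-0.001,0,0,0,0,0],[-0.001,0,0,0,0,0]]'| grep -E "pos|force:"
python3 -m handwheel '[[-0.001,0,0,0,0,0],[-0.001,0,0,0,0,0]]'| grep -E "pos|force:"
```

```text
tool_pos: [0.4695, 0.057, -0.0286]
force: [-3.0, 0.2, 0.8]
gripper_force: 1.0
tool_pos: [0.4694, 0.057, -0.0288]
force: [-4.4, -0.9, 4.1]
gripper_force: 2.4
tool_pos: [0.4693, 0.057, -0.029]
force: [-6.4, -0.5, 4.7]
gripper_force: 3.4
```

```bash
cat > arc.py <<'E'
import numpy as np,sys
a,b,st,d0,d,h=map(float,sys.argv[1:])  # from deg,to deg,step, d at start, d later, h(mm)
f=lambda t,d:np.array([110*(1-np.cos(t))-(14-h)*np.sin(t)+d*np.cos(t),110*np.sin(t)-h*(1-np.cos(t))-d*np.sin(t)])
o=f(np.radians(a),d0)
print([[round(-x/1000,4),0,round(-z/1000,4),0,0,0] for x,z in (f(np.radians(t),d)-o for t in np.arange(a+st,b+.01,st))])
E
python3 arc.py 0 15 2.5 3 4.5 6
```

```text
[[np.float64(-0.0013), 0, np.float64(-0.0046), 0, 0, 0], [np.float64(-0.0012), 0, np.float64(-0.0092), 0, 0, 0], [np.float64(-0.0014), 0, np.float64(-0.0137), 0, 0, 0], [np.float64(-0.0017), 0, np.float64(-0.0182), 0, 0, 0], [np.float64(-0.0023), 0, np.float64(-0.0227), 0, 0, 0], [np.float64(-0.003), 0, np.float64(-0.0271), 0, 0, 0]]
```

```bash
python3 -m handwheel '[[-0.0015,0,0,0,0,0],[-0.0015,0,-0.0025,0,0,0],[-0.0014,0,-0.005,0,0,0],[-0.0014,0,-0.0092,0,0,0],[-0.0014,0,-0.0137,0,0,0],[-0.0017,0,-0.0182,0,0,0],[-0.0023,0,-0.0227,0,0,0],[-0.003,0,-0.0271,0,0,0]]'| grep -E "pos|force:"
python3 - <<'E'
from h import *
c=cams.get_image("side")["color"][150:310,190:370]
cv2.imwrite("pics/a4.png",cv2.cvtColor(cv2.resize(c,(540,480),interpolation=cv2.INTER_CUBIC),cv2.COLOR_RGB2BGR))
E
```

```text
tool_pos: [0.4706, 0.0571, -0.0025]
force: [-7.3, -0.4, 0.0]
gripper_force: 3.6
```

View pics/a4.png

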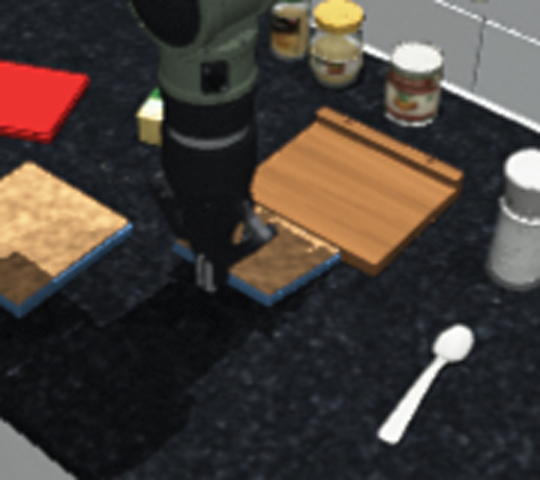

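The side crop shows the trivet against the stand with the fingers at (208,275). The 7 N push still present at tip z ≈ 31 mm means its near edge is riding up. I'll continue the arc.

```bash
python3 arc.py 15 45 2.5 4.5 4.5 6 | sed 's/np.float64(\([-.0-9]*\))/\1/g'; python3 arc.py 45 85 4 4.5 4.5 6| sed 's/np.float64(\([-.0-9]*\))/\1/g'
```

```text
[[-0.001, 0, -0.0043, 0, 0, 0], [-0.0021, 0, -0.0086, 0, 0, 0], [-0.0034, 0, -0.0128, 0, 0, 0], [-0.005, 0, -0.0169, 0, 0, 0], [-0.0067, 0, -0.0209, 0, 0, 0], [-0.0086, 0, -0.0248, 0, 0, 0], [-0.0107, 0, -0.0286, 0, 0, 0], [-0.013, 0, -0.0323, 0, 0, 0], [-0.0154, 0, -0.0359, 0, 0, 0], [-0.018, 0, -0.0393, 0, 0, 0], [-0.0208, 0, -0.0426, 0, 0, 0], [-0.0237, 0, -0.0457, 0, 0, 0]]
[[-0.005, 0, -0.0047, 0, 0, 0], [-0.0104, 0, -0.009, 0, 0, 0], [-0.0161, 0, -0.0129, 0, 0, 0], [-0.0221, 0, -0.0163, 0, 0, 0], [-0.0284, 0, -0.0193, 0, 0, 0], [-0.035, 0, -0.0218, 0, 0, 0], [-0.0418, 0, -0.0238, 0, 0, 0], [-0.0487, 0, -0.0253, 0, 0, 0], [-0.0559, 0, -0.0263, 0, 0, 0], [-0.0631, 0, -0.0268, 0, 0, 0]]
```

```bash
python3 -m handwheel '[[-0.001,0,-0.0043,0,0,0],[-0.0021,0,-0.0086,0,0,0],[-0.0034,0,-0.0128,0,0,0],[-0.005,0,-0.0169,0,0,0],[-0.0067,0,-0.0209,0,0,0],[-0.0086,0,-0.0248,0,0,0]]'| grep -E "pos|force:"
python3 - <<'E'
from h import *
c,P=cloud("wrist"); x,y,z=np.moveaxis(P,-1,0); b=c.astype(int)
m=(b[...,0]-b[...,2]>35)&(z>.004)&(x>.45)&(x<.6)&(abs(y-.056)<.05)&(z<.09)&(z<.03+(.6-x))
q=P[m]; print(len(q))
for lo in np.arange(.46,.60,.02):
    k=q[(q[:,0]>lo)&(q[:,0]<lo+.02)]; print(round(lo,2),len(k),k[:,2].mean().round(3) if len(k) else None)
cv2.imwrite("pics/w5.png",cv2.cvtColor(c,cv2.COLOR_RGB2BGR))
E
```

```text
tool_pos: [0.4777, 0.0573, 0.0221]
force: [-11.6, -0.9, 3.7]
gripper_force: 5.8
1159
0.46 0 None
0.48 723 0.062
0.5 15 0.061
0.52 54 0.043
0.54 133 0.036
0.56 142 0.025
0.58 92 0.017
```

View pics/w5.png

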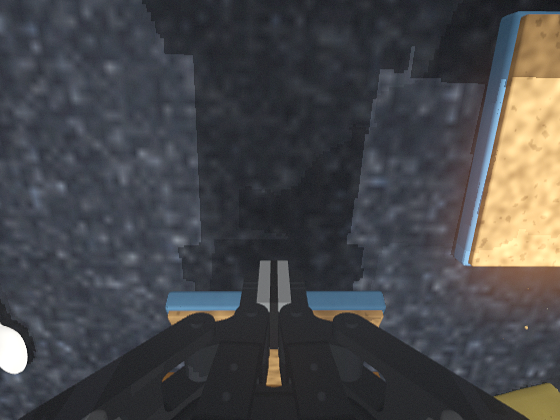

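The trivet's near edge (rows 290–310) is lifted, and the depth gives about 28° of tilt. It works, so I'll continue.

```bash
python3 arc.py 30 60 3 4.5 3.7 6 | sed 's/np.float64(\([-.0-9]*\))/\1/g'
```

```text
[[-0.0019, 0, -0.005, 0, 0, 0], [-0.0047, 0, -0.0094, 0, 0, 0], [-0.0077, 0, -0.0136, 0, 0, 0], [-0.011, 0, -0.0176, 0, 0, 0], [-0.0145, 0, -0.0215, 0, 0, 0], [-0.0183, 0, -0.0251, 0, 0, 0], [-0.0223, 0, -0.0284, 0, 0, 0], [-0.0264, 0, -0.0316, 0, 0, 0], [-0.0308, 0, -0.0345, 0, 0, 0], [-0.0353, 0, -0.0371, 0, 0, 0]]
```

```bash
python3 -m handwheel '[[-0.0019,0,-0.005,0,0,0],[-0.0047,0,-0.0094,0,0,0],[-0.0077,0,-0.0136,0,0,0],[-0.011,0,-0.0176,0,0,0],[-0.0145,0,-0.0215,0,0,0]]'| grep -E "pos|force:"
```

```text
tool_pos: [0.4926, 0.0579, 0.044]
force: [-11.3, -1.0, 7.9]
gripper_force: 7.5
```

```bash
python3 arc.py 45 78 3 3.7 2.3 6 | sed 's/np.float64(\([-.0-9]*\))/\1/g'
```

```text
[[-0.0028, 0, -0.0046, 0, 0, 0], [-0.0068, 0, -0.0081, 0, 0, 0], [-0.011, 0, -0.0112, 0, 0, 0], [-0.0155, 0, -0.0142, 0, 0, 0], [-0.02, 0, -0.0169, 0, 0, 0], [-0.0248, 0, -0.0193, 0, 0, 0], [-0.0297, 0, -0.0214, 0, 0, 0], [-0.0348, 0, -0.0233, 0, 0, 0], [-0.0399, 0, -0.0249, 0, 0, 0], [-0.0452, 0, -0.0262, 0, 0, 0], [-0.0506, 0, -0.0272, 0, 0, 0]]
```

```bash
python3 -m handwheel '[[-0.0028,0,-0.0046,0,0,0],[-0.0068,0,-0.0081,0,0,0],[-0.011,0,-0.0112,0,0,0],[-0.0155,0,-0.0142,0,0,0],[-0.02,0,-0.0169,0,0,0]]'| grep -E "pos|force:"; python3 arc.py 60 88 2.5 2.3 2 6 | sed 's/np.float64(\([-.0-9]*\))/\1/g'
```

```text
tool_pos: [0.513, 0.0585, 0.062]
force: [-16.5, -0.4, 19.3]
gripper_force: 12.5
[[-0.0038, 0, -0.0023, 0, 0, 0], [-0.0079, 0, -0.0041, 0, 0, 0], [-0.0121, 0, -0.0058, 0, 0, 0], [-0.0163, 0, -0.0073, 0, 0, 0], [-0.0207, 0, -0.0085, 0, 0, 0], [-0.0251, 0, -0.0096, 0, 0, 0], [-0.0296, 0, -0.0105, 0, 0, 0], [-0.0341, 0, -0.0111, 0, 0, 0], [-0.0387, 0, -0.0116, 0, 0, 0], [-0.0434, 0, -0.0118, 0, 0, 0], [-0.0481, 0, -0.0119, 0, 0, 0]]
```

Force is up to 25 N, so I'll relieve it now along the plate.

```bash
python3 -m handwheel '[[0.001,0,-0.0015,0,0,0],[0.001,0,-0.0025,0,0,0]]'| grep -E "pos|force:"
```

```text
tool_pos: [0.5165, 0.0585, 0.0648]
force: [-1.2, 0.6, 1.2]
gripper_force: 1.6
```

```bash
python3 arc.py 61 91 2.5 0.5 1.3 3 | sed 's/np.float64(\([-.0-9]*\))/\1/g'
```

```text
[[-0.0044, 0, -0.0014, 0, 0, 0], [-0.0084, 0, -0.0033, 0, 0, 0], [-0.0126, 0, -0.005, 0, 0, 0], [-0.0169, 0, -0.0065, 0, 0, 0], [-0.0213, 0, -0.0079, 0, 0, 0], [-0.0257, 0, -0.009, 0, 0, 0], [-0.0303, 0, -0.0099, 0, 0, 0], [-0.0348, 0, -0.0106, 0, 0, 0], [-0.0395, 0, -0.0111, 0, 0, 0], [-0.0442, 0, -0.0114, 0, 0, 0], [-0.0489, 0, -0.0115, 0, 0, 0], [-0.0536, 0, -0.0114, 0, 0, 0]]
```

```bash
python3 -m handwheel '[[-0.0042,0,-0.0017,0,0,0],[-0.0084,0,-0.0036,0,0,0],[-0.0126,0,-0.0053,0,0,0]]'| grep -E "pos|force:"
```

```text
tool_pos: [0.5286, 0.0589, 0.0706]
force: [-8.9, 1.4, 15.0]
gripper_force: 8.6
```

```bash
python3 -m handwheel '[[-0.003,0,-0.0026,0,0,0],[-0.0072,0,-0.0041,0,0,0],[-0.0116,0,-0.0055,0,0,0]]'| grep -E "pos|force:"
```

```text
tool_pos: [0.5421, 0.0591, 0.0757]
force: [-2.4, 0.0, 5.5]
gripper_force: 2.8
```

```bash
python3 -m handwheel '[[-0.004,0,-0.0011,0,0,0],[-0.008,0,-0.0018,0,0,0],[-0.012,0,-0.0023,0,0,0]]'| grep -E "pos|force:"
python3 -m handwheel '[[-0.004,0,-0.0007,0,0,0],[-0.008,0,-0.0012,0,0,0]]'| grep -E "pos|force:"
python3 - <<'E'
from h import *
c=cams.get_image("side")["color"][150:310,190:370]
w=cams.get_image("wrist")["color"]
cv2.imwrite("pics/a6.png",cv2.cvtColor(np.hstack([cv2.resize(w,(400,300)),cv2.resize(c,(338,300),interpolation=cv2.INTER_CUBIC)]),cv2.COLOR_RGB2BGR))
E
```

```text
tool_pos: [0.5546, 0.0595, 0.0782]
force: [-0.7, 0.1, 7.2]
gripper_force: 3.8
tool_pos: [0.5626, 0.0597, 0.0792]
force: [-0.6, 0.6, 3.0]
gripper_force: 1.9
```

View pics/a6.png

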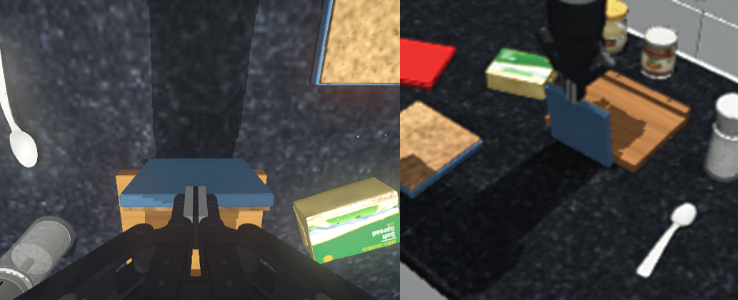

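Wrist view: the blue face slopes toward the robot, with its top edge at row ≈195. The side crop shows the trivet almost upright against the stand. I'll bring it to vertical, release, and go behind it.

```bash
python3 -m handwheel '[[-0.002,0,-0.0001,0,0,0],[-0.004,0,-0.0001,0,0,0],[-0.004,0,-0.0001,0,0,0]]'| grep -E "pos|force:"
python3 -m handwheel '[[0,0,-0.005,0,0,0],[0,0,-0.012,0,0,0],[0,0,-0.02,0,0,0],[0,0,-0.02,0,0,0]]'| grep -E "pos|force:"
python3 - <<'E'
from h import *
c,P=cloud("side"); x,y,z=np.moveaxis(P,-1,0); b=c.astype(int)
m=(b[...,2]-b[...,0]>25)&(z>.01)&(z<.12)&(x>.5)&(x<.62)&(abs(y-.056)<.06)
q=P[m]; print(len(q)); 
for lo in np.arange(0,.12,.02):
    k=q[(q[:,2]>lo)&(q[:,2]<lo+.02)]; print(round(lo,2),len(k),np.median(k,0).round(4) if len(k) else "")
A=np.c_[q[:,1:],np.ones(len(q))]; print(np.linalg.lstsq(A,q[:,0],rcond=None)[0], q[:,1].min(),q[:,1].max())
E
```

```text
tool_pos: [0.5661, 0.0598, 0.0792]
force: [0.0, 0.7, 7.5]
gripper_force: 3.1
tool_pos: [0.5658, 0.0597, 0.1003]
force: [0.6, 0.3, 0.4]
gripper_force: 0.0
885
0.0 78 [0.5756 0.0539 0.015 ]
0.02 142 [0.5738 0.053  0.0302]
0.04 160 [0.5715 0.0567 0.0502]
0.06 168 [0.5691 0.0542 0.0695]
0.08 170 [0.5667 0.0542 0.0902]
0.1 167 [0.5662 0.054  0.1078]
[-0.03633394 -0.10111456  0.57870168] 0.0033637076592082866 0.11387427497371512
```

```bash
cat > lean.py <<'E'
from h import *
c,P=cloud("side"); x,y,z=np.moveaxis(P,-1,0); b=c.astype(int)
m=(b[...,2]-b[...,0]>25)&(z>.01)&(z<.14)&(x>.5)&(x<.72)&(abs(y-.056)<.06)
q=P[m]; A=np.c_[q[:,1:],np.ones(len(q))]; print(len(q),np.linalg.lstsq(A,q[:,0],rcond=None)[0].round(3), q.min(0).round(3),q.max(0).round(3))
E
python3 -m handwheel '[[0.02,0,0,0,0,0],[0.04,0,0,0,0,0],[0.06,0,0,0,0,0],[0.06,0,0,0,0,0]]'| grep -E "pos|force:"
python3 lean.py
```

```text
tool_pos: [0.5, 0.0581, 0.0978]
force: [0.2, -0.2, -0.9]
gripper_force: 0.0
782 [-0.035 -0.108  0.579] [0.501 0.002 0.01 ] [0.583 0.113 0.136]
```

```bash
python3 -m handwheel '[[0,-0.003,0.02,0,0,0],[0,-0.003,0.04,0,0,0],[-0.01,-0.003,0.046,0,0,0],[-0.025,-0.003,0.046,0,0,0],[-0.04,-0.003,0.046,0,0,0],[-0.048,-0.003,0.046,0,0,0],[-0.048,-0.003,0.046,0,0,0]]'| grep -E "pos|force:"
python3 -m handwheel '[[-0.002,0,0,0,0,0],[-0.004,0,0,0,0,0],[-0.006,0,0,0,0,0],[-0.008,0,0,0,0,0],[-0.01,0,0,0,0,0]]'| grep -E "pos|force:"
python3 lean.py
```

```text
tool_pos: [0.5561, 0.0564, 0.053]
force: [-0.2, 0.6, -0.1]
gripper_force: 0.0
tool_pos: [0.5627, 0.0568, 0.0528]
force: [-0.0, -0.3, -0.0]
gripper_force: 0.0
777 [-0.037 -0.017  0.579] [0.551 0.003 0.01 ] [0.584 0.114 0.138]
```

```bash
python3 -m handwheel '[[-0.0025,0,0,0,0,0],[-0.005,0,0,0,0,0],[-0.0075,0,0,0,0,0],[-0.010,0,0,0,0,0],[-0.0125,0,0,0,0,0],[-0.015,0,0,0,0,0],[-0.0175,0,0,0,0,0],[-0.02,0,0,0,0,0]]'| grep -E "pos|force:"
python3 lean.py
```

```text
tool_pos: [0.5832, 0.0574, 0.0527]
force: [0.3, -0.3, 0.4]
gripper_force: 0.0
1001 [-0.036  0.261  0.574] [0.572 0.003 0.01 ] [0.609 0.114 0.133]
```

Leaning 15° forward now. I'll keep pushing until it falls.

```bash
python3 -m handwheel '[[-0.003,0,0,0,0,0],[-0.006,0,0,0,0,0],[-0.009,0,0,0,0,0],[-0.012,0,0,0,0,0],[-0.015,0,0,0,0,0],[-0.018,0,0,0,0,0],[-0.018,0,0,0,0,0],[-0.018,0,0,0,0,0],[-0.018,0,0,0,0,0]]'| grep -E "pos|force:"
python3 lean.py
python3 - <<'E'
from h import *
c=cams.get_image("side")["color"][150:310,190:370]
w=cams.get_image("wrist")["color"]
cv2.imwrite("pics/a7.png",cv2.cvtColor(np.hstack([cv2.resize(w,(400,300)),cv2.resize(c,(338,300),interpolation=cv2.INTER_CUBIC)]),cv2.COLOR_RGB2BGR))
E
```

```text
tool_pos: [0.6007, 0.0579, 0.0526]
force: [0.5, 0.1, 0.1]
gripper_force: 0.0
1029 [-0.077  0.4    0.596] [0.554 0.003 0.023] [0.666 0.115 0.091]
```

View pics/a7.png

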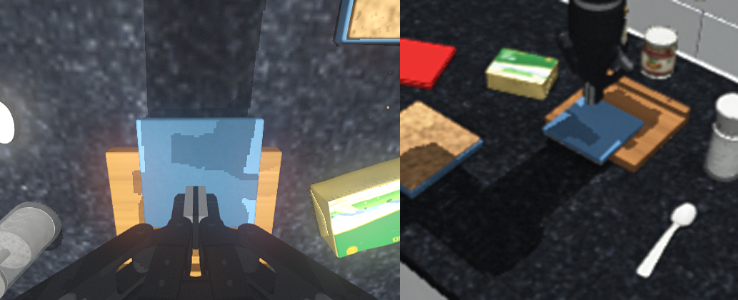

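Wrist view: the trivet is flat, blue side up, at cols 137–263, rows 118+. It is square on the stand and overhangs the front a little. Next I go behind its near edge (x ≈ 0.555) and push about 60 mm to the lip.

```bash
python3 -m handwheel '[[0.02,0,0,0,0,0],[0.045,0,0,0,0,0],[0.07,0,0,0,0,0],[0.074,0,0,0,0,0],[0.074,0,0.02,0,0,0],[0.074,0,0.04,0,0,0],[0.074,0,0.055,0,0,0],[0.074,0,0.061,0,0,0],[0.074,0,0.061,0,0,0]]'| grep -E "pos|force:"
python3 - <<'E'
from h import *
c,P=cloud("wrist"); x,y,z=np.moveaxis(P,-1,0); b=c.astype(int)
m=(b[...,2]-b[...,0]>25)&(z>.026)&(z<.038)&(x>.5)&(x<.72)&(abs(y-.056)<.08)
q=P[m]; print(len(q),np.percentile(q,[1,50,99],axis=0).round(4))
for col in (220,250,320,350):
    r=np.flatnonzero(m[:,col]); print(col,P[r[0],col].round(4) if len(r) else "")
E
```

```text
tool_pos: [0.526, 0.0558, -0.0096]
force: [-0.5, 0.8, 1.0]
gripper_force: 0.0
527 [[0.5625 0.006  0.0314]
 [0.5749 0.056  0.0325]
 [0.5864 0.1106 0.0337]]
220 
250 
320 
350
```

```bash
python3 -m handwheel '[[-0.006,0.001,0,0,0,0],[-0.012,0.001,0,0,0,0],[-0.018,0.001,0,0,0,0],[-0.022,0.001,0,0,0,0],[-0.026,0.001,0,0,0,0],[-0.03,0.001,0,0,0,0],[-0.034,0.001,0,0,0,0],[-0.038,0.001,0,0,0,0],[-0.042,0.001,0,0,0,0],[-0.046,0.001,0,0,0,0],[-0.05,0.001,0,0,0,0],[-0.054,0.001,0,0,0,0]]'| grep -E "pos|force:"
python3 -m handwheel '[[-0.003,0,0,0,0,0],[-0.006,0,0,0,0,0],[-0.009,0,0,0,0,0],[-0.012,0,0,0,0,0],[-0.015,0,0,0,0,0],[-0.017,0,0,0,0,0],[-0.017,0,0,0,0,0]]'| grep -E "pos|force:"
python3 -m handwheel '[[-0.001,0,0,0,0,0],[-0.002,0,0,0,0,0],[-0.002,0,0,0,0,0]]'| grep -E "pos|force:"
python3 - <<'E'
from h import *
c,P=cloud("side"); x,y,z=np.moveaxis(P,-1,0); b=c.astype(int)
m=(b[...,2]-b[...,0]>25)&(z>.028)&(z<.04)&(x>.5)&(x<.76)&(abs(y-.056)<.08)
q=P[m]; print(len(q),fit(q[:,:2],0,0,0.),q[:,2].mean())
E
```

```text
tool_pos: [0.5813, 0.0584, -0.0084]
force: [-3.8, -0.4, 0.7]
gripper_force: 1.0
tool_pos: [0.5988, 0.0589, -0.0083]
force: [-0.1, 0.6, 0.6]
gripper_force: 0.0
tool_pos: [0.5998, 0.059, -0.0083]
force: [-1.6, -0.4, 1.2]
gripper_force: 0.8
488 (np.float64(0.015000000000000457), array([0.66554886, 0.05760871]), array([0.10990575, 0.10186261])) 0.0314968697860021
```

Rear edge is at about 0.72, close to the lip. I'll go on in 1 mm steps.

```bash
python3 -m handwheel '[[-0.001,0,0,0,0,0],[-0.002,0,0,0,0,0],[-0.002,0,0,0,0,0]]'| grep -E "pos|force:"
python3 -m handwheel '[[-0.001,0,0,0,0,0],[-0.002,0,0,0,0,0],[-0.002,0,0,0,0,0]]'| grep -E "pos|force:"
python3 -m handwheel '[[-0.001,0,0,0,0,0],[-0.0015,0,0,0,0,0],[-0.0015,0,0,0,0,0]]'| grep -E "pos|force:"
```

```text
tool_pos: [0.6022, 0.059, -0.0083]
force: [-1.3, -0.2, 0.4]
gripper_force: 0.6
tool_pos: [0.6042, 0.0591, -0.0083]
force: [-0.9, -0.0, 0.1]
gripper_force: 0.6
tool_pos: [0.6043, 0.0591, -0.0084]
force: [-5.8, -0.4, 3.7]
gripper_force: 2.5
```

```bash
python3 -m handwheel '[[-0.001,0,0,0,0,0],[-0.0015,0,0,0,0,0],[-0.0015,0,0,0,0,0]]'| grep -E "pos|force:"
python3 -m handwheel '[[0.004,0,0,0,0,0],[0.015,0,0,0,0,0],[0.035,0,0,0,0,0],[0.06,0,-0.02,0,0,0],[0.09,0,-0.05,0,0,0],[0.12,0,-0.09,0,0,0],[0.14,0,-0.12,0,0,0],[0.14,0,-0.12,0,0,0],[0.14,0,-0.12,0,0,0],[0.14,0,-0.12,0,0,0],[0.14,0,-0.12,0,0,0]]'| grep -E "pos|force:|^t"
python3 - <<'E'
from h import *
c,P=cloud("side"); x,y,z=np.moveaxis(P,-1,0); b=c.astype(int)
m=(b[...,2]-b[...,0]>25)&(z>.024)&(z<.04)&(x>.5)&(x<.76)&(abs(y-.056)<.08)
q=P[m]; print("trivet",len(q),fit(q[:,:2],0,0,0.),q[:,2].mean())
w=(b[...,0]-b[...,2]>35)&(x>.58)&(x<.75)&(abs(y-.056)<.1)&(z>.012)&(z<.034)
q=P[w]; print("stand",fit(q[:,:2],0,0,0.))
cv2.imwrite("pics/a8.png",cv2.cvtColor(cv2.resize(c[150:310,190:400],(630,480),interpolation=cv2.INTER_CUBIC),cv2.COLOR_RGB2BGR))
E
```

```text
tool_pos: [0.6043, 0.0592, -0.0087]
force: [-8.7, -0.1, 5.3]
gripper_force: 4.2
t: 22.72
tool_pos: [0.4676, 0.0547, 0.1107]
tcp_rot: [[-1.0, -0.031, 0.001], [-0.031, 1.0, 0.001], [-0.001, 0.001, -1.0]]
force: [0.4, -0.5, 0.3]
gripper_force: 0.0
trivet 967 (np.float64(0.015000000000000457), array([0.66901752, 0.06101456]), array([0.10847183, 0.10765888])) 0.03146195197018367
stand (np.float64(0.035000000000000475), array([0.66450597, 0.05533851]), array([0.14883119, 0.16864646]))
```

View pics/a8.png

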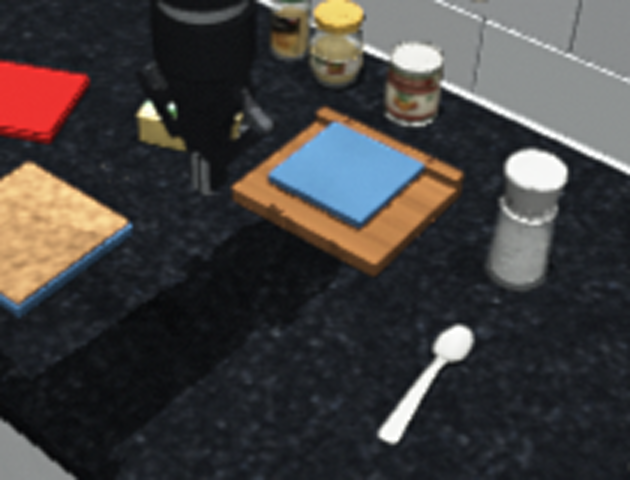

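The trivet lies blue side up, flush with the lip (from (335,122) to (425,170)). Its centre is at x ≈ +4.5 mm and y ≈ +5 mm in the stand frame, about 0.02 rad off square. The bystanders are in place, so I'll hand it in.

```bash
python3 -c "
from cell import order
print(order.finish_job())"
```

```text
the job is handed in; nothing more can be done
None
```

The trivet was turned over onto the stand, blue side up, and pushed flush against the rear lip (about 0.02 rad off square by camera); I then backed the gripper clear and handed the job in at about 23 s, with no verdict returned. The push briefly reached about 25 N while tipping it up, above the 10 N aim but under the 30 N limit.

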